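# Brake lever check on a riding-simulator handlebar

## Task

Check the brakes on the simulator handlebar, first the right-hand lever, then the left-hand one, as seen by a rider sitting on the robot's side: with the backs of the fingers, push the lever smoothly in towards the grip until it comes up firmly on its stop, short of the bar, hold it there for two seconds, then ease it all the way out again under control, without letting it snap back. Push only on the outer face of the levers, do not pinch or hook them or take hold of the grips, and leave the other things on the table where they are.

Things in the scene. Friction and masses are not known exactly. Their poses are not given: they have to be found in the camera images.
- rig: bench stand of the handlebar, bolted down: dark steel plate 200 x 170 x 12 mm with an upright tube. Origin: centre of the plate's underside, on the table. x points from the rider (robot) side across the bar to the lever side, y to the rider's left, z up. The handlebar and both levers are fixed to it
- handlebar: straight bar, 530 mm long, 22 mm thick, black grips 32 mm thick on its outer 125 mm each side. Origin and axes as the stand's; bar axis along y at x = 60 mm, z = 170 mm. In its middle a stem, a small blank display (top 206 mm above the table) and a bell; lever mounts 40 to 120 mm either side of the middle, reaching 50 mm beyond the bar's axis
- lever_right (a joint): hinge of the right-hand brake lever: upright pin 38 mm beyond the bar's axis, 110 mm to the right (-y of the stand) of its middle. 0 = out (held by a spring), grows as the blade swings in to the grip, 0.30 rad = solid stop. At the press point, pushed along its arc, 2 N start it and 6 N bring it to the stop, then it is solid: 10 to 20 N is a firm check, 50 N is forcing it. Let go at the stop, it snaps out hard
- lever_left (a joint): hinge of the left-hand brake lever: upright pin 38 mm beyond the bar's axis, 110 mm to the left (+y of the stand) of its middle. 0 = out (held by a spring), grows as the blade swings in to the grip, 0.30 rad = solid stop. At the press point, pushed along its arc, 2 N start it and 6 N bring it to the stop, then it is solid: 10 to 20 N is a firm check, 50 N is forcing it. Let go at the stop, it snaps out hard
- blade_right: right-hand brake lever's blade, its outer layer (away from the bar): bare aluminium, 14 mm high, about 8 mm thick in all, a 17 mm ball at the free end, reaching outward along the grip 110 mm from the pivot. Origin on the pivot axis at mid-height, 170 mm above the table; axes as the stand's with the lever out, turning with it
- blade_left: left-hand brake lever's blade, the mirror image of the right-hand one
- back_right: inner face of the right-hand lever, the side towards the bar (3 mm layer of the same aluminium blade); same origin and axes as the blade. Not to be touched: there are about 50 mm between it and the grip with the lever out, about 30 mm at the stop
- back_left: inner face of the left-hand lever, likewise
- press_right (a point): press point of the right-hand lever: on the blade's outer face, mid-height, 41 mm beyond and 75 mm outward of the pivot; face straight for 11 mm either side, parallel to the bar with the lever out. x axis: out of the face, away from the bar; push along -x. In to the stop it moves 25 mm in an arc about the pivot (24 in, 9 outward; fingers pushed straight in rub along it). Things beyond it are under 100 mm tall
- press_left (a point): press point of the left-hand lever, likewise
- mug: white mug, 92 mm high, 80 mm across, standing; origin under its middle. A bystander
- screwdriver: screwdriver, 190 mm, lying. A bystander
- lens: black camera lens, 60 mm across, 66 mm high, standing. A bystander
- bracket: small blue printed angle bracket, 65 x 45 x 40 mm. A bystander
- marker: whiteboard marker, 130 mm, lying. A bystander
- hexkey: L-shaped steel hex key, 100 mm, lying. A bystander
- scanner: white handheld scanner, 85 x 175 x 62 mm, two black lenses, lying. A bystander
- case: yellow plastic case, 70 x 110 x 36 mm. A bystander

How it is judged:
By the outcome, as a careful person would: the job done as asked, in the order asked, and still so for the second after the job is handed in, with the robot touching nothing.
It also fails if it takes over 67 s, if anything falls off the work surface, if the arm or the gripper's body presses on something with over 40 N, if the wrist force passes 120 N, or if a joint passes its speed limit or range.

## Robot

A 6-joint arm with a two-finger parallel gripper is mounted at the origin on the work surface. World frame = base frame: x ahead of the robot, y to its left, z up, the work surface at z = 0. Lengths are in m, angles in rad, forces in N, time in s.
With the tool pointing down it reaches from about 0.375 to 0.9 m from the base axis. Payload 3.1 kg.
Tool frame: the origin (TCP) lies at the very end of the fingers, on their centre line; the grasp point (between the pads) lies 19 mm behind it; z points along the fingers, y is the direction in which the jaws open and shut (so a half turn about z gives the same grasp; the last joint's range is limited). The gripper opens to 85 mm and grips with 20 to 120 N. Pads are 22 mm wide; open, the fingers measure 114 mm over their backs; the gripper's body (76 mm by 85 mm) begins 54 mm behind the grasp point. The pads swing forward as they close: fully open they stand 13 mm farther back than shut.
Start: joints at [1.034, 0.527, 1.433, -0, 1.181, -0.178], TCP at [0.219, 0.585, 0.231] pointing down, gripper open.
Joint ranges: [-3.08, 3.08], [-0.75, 2.2], [0.22, 2.44], [-1.43, 4.57], [0, 2.65], [-2.85, 2.85]. Speed limits (rad/s): [2.79, 2.79, 3.14, 3.14, 3.14, 3.14].

## Interface

Orientations are given as a unit quaternion [x, y, z, w].
In Python, from station import * gives the robot as it stands.
- The arm moves only by the tool jog_arm, never from a script. Its argument "motion" is a list of rows, each a list of 5 numbers: the shift along the world's x, y, z in cm, then the turn about the world's z in degrees, then the closure in counts, from 0 (fully open) to 255 (shut). In form: [[tx, ty, tz, yaw, jaw], ...]. A call has 1 to 10 rows; each row shifts and turns the pose as measured when the row begins; what a row does not reach is not made up. A row lasts 1/12 s, in which the tool goes at most 41.7 mm and 7.16 degrees, less where a joint would pass 70% of its speed; a pose out of reach is approached as far as the arm can. A call with a gripper value outside its range is refused whole. The fingers move at their own pace and stop on an object; "squeeze" is the grip in N (left out, the last holds). Time passes only in rows, so rows that do not move let the fingers close. It gives the time, the measured TCP pose, the force and the opening at its end, in the units of the state.
- sense(): the state, without advancing time (a new reading comes with each control period).
- snapshot(name): name is "side" or "top" or "wrist"; returns a dict with "img" (384x512x3 uint8, red, green, blue), "depth" (384x512 float32, m along the optical axis (not along the pixel's ray), 0 where there is no reading), "intrinsics" (3x3 intrinsics, pixels), "eye" and "attitude" of the camera in the world. Camera axes: x right, y down, z forward; pixel columns grow to the right and rows downward; lengths in m; the calibration is good to about 2 mm. A picture is of the moment at which its call begins.
- sign_off(): hands the job in, once; it reports no verdict.
The state is a dict: "t": time; "q": joint angles; "qd": joint speeds; "tau": joint torques, N m; "tcp_pos": TCP position; "tool_rot": TCP orientation; "force": force on the tool from outside, world axes, zero at the start; "ft_torque": the same for the moment, N m; "finger_gap": opening from 0.0 (shut) to 1.0 (fully open).
Only numpy, scipy, OpenCV 4.12 (cv2) and the standard library are available. Lean on these libraries where they do the work, as an engineer would, in place of code of your own. Each camera call takes 0.05 s, during which the arm holds its last target.

## Working session

There is one attempt and no reset: what is moved stays moved. The work goes in short steps, Python scripts to look and compute and a tool call to move; the robot and the scene stay as the last step left them, time stands still between calls to the robot, and variables do not carry over. Pictures are saved under pics/ and viewed, and the job is handed in when it is done.

Besides the shell and the picture viewer there is one more tool, called after "Call:" as name(argument=value, ...), one argument or row to a line, values as JSON. jog_arm: Moves the arm, as the interface text tells. Its arguments: {"type":"object","properties":{"motion":{"type":"array","items":{"type":"array","items":{"type":"number"}}},"squeeze":{"type":"number"}},"required":["motion"]}

```bash
mkdir -p pics; ls
python3 - <<'E'
from station import *
import cv2,numpy as np
s=sense();print({k:np.round(v,3) for k,v in s.items()})
for n in ["side","top","wrist"]:
    d=snapshot(n);cv2.imwrite(f"pics/{n}0.png",d["img"][:,:,::-1]);np.savez(f"{n}0.npz",**d)
    print(n,np.round(d["eye"],3),np.round(d["attitude"],3),np.round(d["intrinsics"],1).tolist())
E
```

```text
pics
{'t': np.float64(0.0), 'q': array([ 1.034,  0.528,  1.434, -0.   ,  1.181, -0.178]), 'qd': array([ 0.   , -0.   , -0.001,  0.   , -0.   , -0.002]), 'tau': array([ 1.0000e-03, -4.4235e+01, -1.7803e+01, -0.0000e+00,  9.0000e-03,
        0.0000e+00]), 'tcp_pos': array([0.218, 0.585, 0.23 ]), 'tool_rot': array([ 0.178,  0.984, -0.001, -0.   ]), 'force': array([-0.192, -0.411, -0.183]), 'ft_torque': array([0.02 , 0.006, 0.034]), 'finger_gap': np.float64(1.0)}
side [ 0.24  -0.59   0.636] [ 0.866 -0.214  0.108 -0.439] [[355.2, 0.0, 259.8], [0.0, 355.2, 195.3], [0.0, 0.0, 1.0]]
top [0.445 0.026 1.012] [ 0.708 -0.701  0.061 -0.053] [[357.7, 0.0, 250.3], [0.0, 357.7, 189.1], [0.0, 0.0, 1.0]]
wrist [0.152 0.609 0.372] [0.813 0.565 0.079 0.116] [[327.3, 0.0, 257.6], [0.0, 327.3, 191.7], [0.0, 0.0, 1.0]]
```

View pics/top0.png

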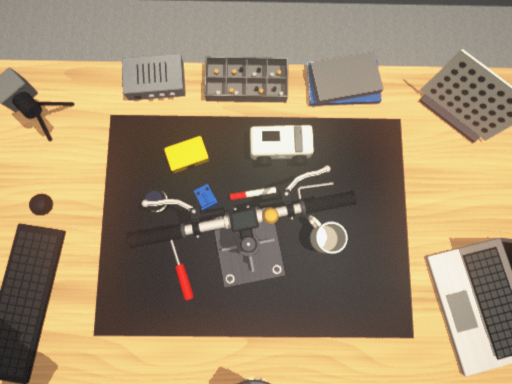

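View pics/side0.png

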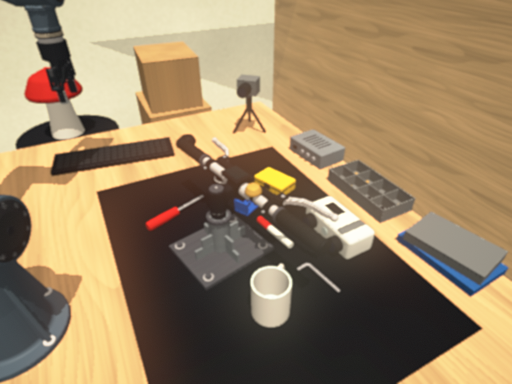

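View pics/wrist0.png

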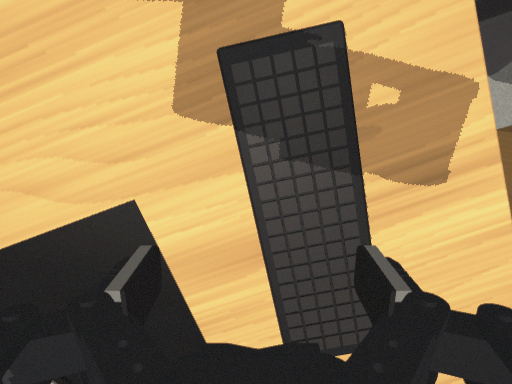

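The top view has world +x up and +y to the left. The bar runs from about (130,238) to (353,200). The left lever ball is near (147,203) and the right one near (326,170). Next I'll measure them from the depth.

```bash
cat > h.py <<'E'
import numpy as np,cv2
from scipy.spatial.transform import Rotation as R
def cloud(d):
    K=d["intrinsics"];z=d["depth"];v,u=np.mgrid[:z.shape[0],:z.shape[1]]
    p=np.stack([(u-K[0,2])/K[0,0]*z,(v-K[1,2])/K[1,1]*z,z],-1)
    return p@R.from_quat(d["attitude"]).as_matrix().T+d["eye"]
def proj(d,P):
    K=d["intrinsics"];c=(np.atleast_2d(P)-d["eye"])@R.from_quat(d["attitude"]).as_matrix()
    return np.c_[K[0,0]*c[:,0]/c[:,2]+K[0,2],K[1,1]*c[:,1]/c[:,2]+K[1,2]]
E
python3 - <<'E'
from h import *
d=dict(np.load("top0.npz"));P=cloud(d)
for u,v in [(60,150),(450,150),(270,300),(130,238),(160,234),(353,200),(330,204),(147,203),(326,170),(185,205),(290,190),(244,218),(330,240),(275,268),(231,279)]:
    print(u,v,np.round(P[v,u],3),d["img"][v,u])
# grips: black, z 0.16-0.2
z=P[...,2];img=d["img"].astype(int)
u=np.arange(512)[None]+0*z;v=np.arange(384)[:,None]+0*z
m=(z>.165)&(z<.2)&(img.max(-1)<60)&(((u<180)&(v>215)&(v<255))|((u>305)&(u<365)&(v>185)&(v<215)))
pts=P[m];print(m.sum(),np.round([pts[:,2].min(),np.percentile(pts[:,2],95)],3))
L=pts[pts[:,1]>.1];Rr=pts[pts[:,1]<0]
c=pts[:,:2].mean(0);_,_,V=np.linalg.svd(pts[:,:2]-c);a=V[0]*np.sign(V[0,1]);t=(pts[:,:2]-c)@a
print("axis",a,"yaw deg",np.degrees(np.arctan2(-a[0],a[1])),"len",np.percentile(t,[0.5,99.5]),t.min(),t.max(), "ends",c+a*t.min(),c+a*t.max(),"width",np.percentile((pts[:,:2]-c)@V[1],[1,99]))
mid=c+a*(t.min()+t.max())/2;print("bar mid",mid)
n=np.array([a[1],-a[0]])
np.save("rig.npy",np.r_[mid,a,n])
E
```

```text
60 150 [ 0.72   0.568 -0.   ] [245 217 138]
450 150 [ 0.735 -0.571 -0.001] [245 214 136]
270 300 [ 0.305 -0.041  0.001] [80 74 70]
130 238 [0.465 0.291 0.184] [67 53 46]
160 234 [0.474 0.222 0.188] [55 50 45]
353 200 [ 0.558 -0.223  0.187] [62 55 50]
330 204 [ 0.548 -0.169  0.186] [66 59 54]
147 203 [0.546 0.259 0.178] [241 232 222]
326 170 [ 0.63  -0.163  0.178] [219 203 182]
185 205 [0.543 0.17  0.178] [238 229 215]
290 190 [ 0.581 -0.077  0.178] [193 177 159]
244 218 [0.511 0.031 0.207] [86 88 84]
330 240 [ 0.469 -0.209  0.004] [219 204 177]
275 268 [ 0.392 -0.053  0.021] [121 111 109]
231 279 [0.362 0.065 0.019] [133 124 117]
428 [0.169 0.187]
axis [-0.20428869  0.97891068] yaw deg 11.787863091563086 len [-0.38083334  0.14397112] -0.38157698128561807 0.14749060651810722 ends [ 0.56600506 -0.22718621] [0.45792254 0.29072371] width [-0.01500205  0.01693947]
bar mid [0.5119638  0.03176875]
```

Run:
```python
from h import *
d=dict(np.load("top0.npz"));P=cloud(d);r=np.load("rig.npy");mid,a,n=r[:2],r[2:4],r[4:]
q=P[...,:2]-mid;A=q@a;N=q@n;z=P[...,2]
m=(z>.160)&(z<.19)&(N>.03)&(N<.13)
for s in (-1,1):
  for lo in np.arange(.10,.235,.01):
    k=m&(s*A>lo)&(s*A<=lo+.01)
    if k.any(): print(s,round(lo,2),k.sum(),np.round([N[k].min(),np.median(N[k]),N[k].max(),np.median(z[k])],4))
for s in(-1,1):
  p=mid+.079*n+s*.185*a;print("press",p, proj(d,np.r_[p,.177]))
# objects near beyond region
for s in (-1,1):
  k=(s*A>.13)&(s*A<.25)&(N>.085)&(N<.2)&(z>.02);print(s,k.sum(),z[k].max() if k.any() else 0)
im=cv2.resize(d["img"][140:270,110:370][:,:,::-1],None,fx=3,fy=3,interpolation=cv2.INTER_CUBIC)
for s in(-1,1):
  u,v=proj(d,np.r_[mid+.079*n+s*.185*a,.177])[0];cv2.circle(im,(int((u-110+.5)*3),int((v-140+.5)*3)),3,(0,0,255),1)
cv2.imwrite("pics/z.png",im)
```

```text
-1 0.1 32 [0.0302 0.0385 0.0477 0.1822]
-1 0.11 35 [0.031  0.041  0.0535 0.1821]
-1 0.12 21 [0.0433 0.0542 0.0638 0.1769]
-1 0.13 22 [0.0557 0.0623 0.0689 0.1775]
-1 0.14 19 [0.0612 0.068  0.0732 0.1762]
-1 0.15 18 [0.0663 0.0705 0.0754 0.1771]
-1 0.16 17 [0.0679 0.0727 0.0782 0.1774]
-1 0.17 18 [0.0693 0.0733 0.0784 0.1772]
-1 0.18 20 [0.0693 0.0731 0.0779 0.1768]
-1 0.19 19 [0.0694 0.0741 0.0798 0.177 ]
-1 0.2 19 [0.0705 0.076  0.0826 0.1761]
-1 0.21 26 [0.072  0.0777 0.0866 0.1775]
-1 0.22 14 [0.0715 0.0785 0.0856 0.1766]
1 0.1 35 [0.0301 0.0388 0.0484 0.1833]
1 0.11 39 [0.0308 0.0402 0.0541 0.1821]
1 0.12 24 [0.0325 0.0532 0.0609 0.1772]
1 0.13 21 [0.0541 0.0617 0.0698 0.1772]
1 0.14 19 [0.0604 0.0679 0.0738 0.1772]
1 0.15 23 [0.0657 0.071  0.0757 0.1777]
1 0.16 20 [0.0681 0.073  0.0777 0.177 ]
1 0.17 21 [0.0705 0.0749 0.0794 0.1772]
1 0.18 22 [0.0708 0.0745 0.0799 0.1773]
1 0.19 17 [0.0709 0.075  0.079  0.1766]
1 0.2 17 [0.0724 0.0781 0.0814 0.1768]
1 0.21 26 [0.074  0.0795 0.0884 0.1773]
1 0.22 19 [0.0746 0.0801 0.0892 0.1774]
press [ 0.62709115 -0.13319092] [[313.38110622 171.29414555]]
press [0.55150434 0.22900604] [[159.8676497  201.02426488]]
-1 799 0.17654643413918703
1 398 0.1779207930220459
```

View pics/z.png

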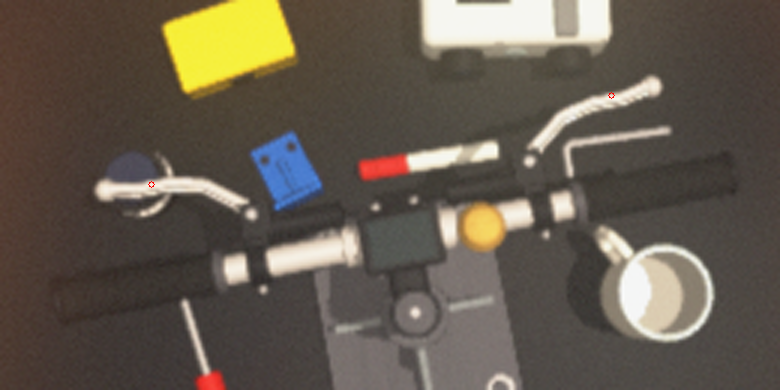

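The face measures 78–79.5 mm beyond the bar axis on both sides, which matches the model. I'll shut the gripper, rise, and fly over to beyond the right lever.

Call:
jog_arm(
  motion=[
    [0, 0, 4, 0, 255],
    [0, 0, 3.5, 0, 255],
    [2.2, -3.3, 0, -3, 255],
    [2.2, -3.3, 0, -3, 255],
    [2.2, -3.3, 0, -3, 255],
    [2.2, -3.3, 0, -3, 255],
    [2.2, -3.3, 0, -3, 255],
    [2.2, -3.3, 0, -3, 255],
    [2.2, -3.3, 0, -3, 255],
    [2.2, -3.3, 0, -3, 255],
  ],
  squeeze=20,
)

```text
t: 0.98
tcp_pos: [0.393, 0.3151, 0.305]
tool_rot: [0.38, 0.925, -0.001, -0.002]
force: [0.5, -0.2, -0.6]
finger_gap: -0.0
```

Call:
jog_arm(
  motion=[
    [2.2, -3.3, 0, -3, 255],
    [2.2, -3.3, 0, -3, 255],
    [2.2, -3.3, 0, -3, 255],
    [2.2, -3.3, 0, -3, 255],
    [2.2, -3.3, 0, -3, 255],
    [2.2, -3.3, 0, -3, 255],
    [2.2, -3.3, 0, -3, 255],
    [2.2, -3.3, 0, -3, 255],
    [2.2, -3.3, 0, -3, 255],
    [2.2, -3.3, 0, -3, 255],
  ],
)

```text
t: 1.82
tcp_pos: [0.6179, -0.034, 0.3034]
tool_rot: [0.618, 0.786, -0.0, -0.005]
force: [0.4, -0.4, -0.0]
finger_gap: -0.001
```

Call:
jog_arm(
  motion=[
    [2.2, -3.3, 0, -2, 255],
    [2.0, -2.5, 0, -1.5, 255],
    [2.0, -1.5, 0, 0, 255],
    [0, 0, 0, 0, 255],
  ],
)

```text
t: 2.15
tcp_pos: [0.6846, -0.1205, 0.3003]
tool_rot: [0.647, 0.762, -0.001, -0.004]
force: [0.9, 0.3, -0.4]
finger_gap: -0.001
```

```bash
cat > st.py <<'E'
from h import *
from station import *
r=np.load("rig.npy");mid,a,n=r[:2],r[2:4],r[4:]
s=sense();p=s["tcp_pos"];y=R.from_quat(s["tool_rot"]).as_matrix()[:2,1]
f=s["force"];q=p[:2]-mid
print("t",round(s["t"],2),"tcp",np.round(p,4),"N %.4f A %.4f"%(q@n,q@a),"yaw",round(np.degrees(np.arctan2(y[1],y[0])),2),"F N/A/z",np.round([f[:2]@n,f[:2]@a,f[2]],2),"tilt z",np.round(R.from_quat(s["tool_rot"]).as_matrix()[:,2],3),"q",np.round(s["q"],2))
E
python3 st.py
```

```text
t 2.15 tcp [ 0.6846 -0.1205  0.3003] N 0.1379 A -0.1843 yaw 9.34 F N/A/z [ 1.    0.14 -0.43] tilt z [-0.008  0.003 -1.   ] q [-0.33  0.57  1.15  0.    1.43 -0.5 ]
```

Call:
jog_arm(
  motion=[
    [0, 0, -3, 1.2, 255],
    [0, 0, -3, 1.2, 255],
    [0, 0, -3, 0, 255],
    [0, 0, -3, 0, 255],
    [0, 0, -2, 0, 255],
    [0, 0, -1, 0, 255],
    [0, 0, 0, 0, 255],
  ],
)

```text
t: 2.73
tcp_pos: [0.6825, -0.1204, 0.144]
tool_rot: [0.631, 0.776, -0.001, -0.004]
force: [0.1, 0.1, -1.0]
finger_gap: 0.001
```

```bash
python3 st.py
python3 - <<'E'
from h import *
from station import *
for n in ["side","wrist"]:
    d=snapshot(n);cv2.imwrite(f"pics/{n}1.png",d["img"][:,:,::-1])
E
```

```text
t 2.73 tcp [ 0.6825 -0.1204  0.144 ] N 0.1359 A -0.1838 yaw 11.74 F N/A/z [ 0.17  0.12 -1.02] tilt z [-0.008  0.004 -1.   ] q [-0.34  0.72  1.31  0.    1.12 -0.54]
```

View pics/side1.png

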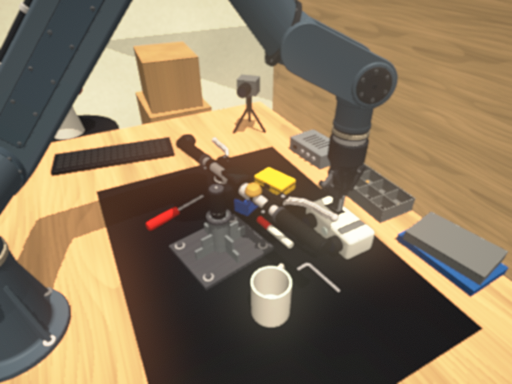

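View pics/wrist1.png

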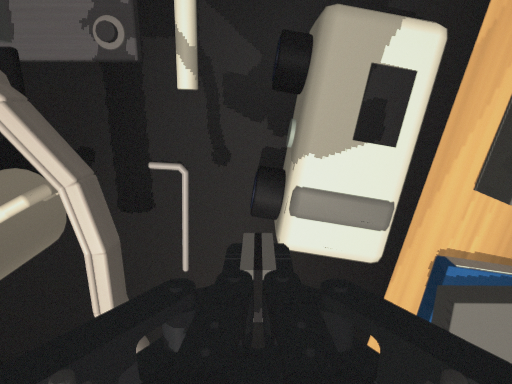

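The side view shows the shut fingers just beyond the right lever's face, with the tip above the scanner. The wrist view shows nothing in the way. I'll raise slightly and close the distance.

Call:
jog_arm(
  motion=[
    [-1, -0.25, 0.6, 0, 255],
    [-1, -0.25, 0.2, 0, 255],
    [-0.7, -0.15, 0, 0, 255],
    [-0.3, -0.1, 0, 0, 255],
    [0, 0, 0, 0, 255],
  ],
)

```text
t: 3.25
tcp_pos: [0.6549, -0.1303, 0.1641]
tool_rot: [0.631, 0.776, 0.002, 0.005]
force: [-0.8, 0.1, 0.6]
finger_gap: 0.003
```

```bash
python3 st.py
```

```text
t 3.25 tcp [ 0.6549 -0.1303  0.1641] N 0.1068 A -0.1878 yaw 11.79 F N/A/z [-0.72  0.29  0.55] tilt z [ 0.01  -0.003 -1.   ] q [-0.36  0.66  1.39  0.    1.09 -0.57]
```

Call:
jog_arm(
  motion=[
    [0, 0.2, -0.6, 0, 255],
    [0, 0.1, -0.4, 0, 255],
    [0, 0, 0, 0, 255],
    [0, 0, 0, 0, 255],
    [0, 0, 0, 0, 255],
  ],
)

```text
t: 3.67
tcp_pos: [0.6556, -0.1275, 0.1548]
tool_rot: [0.631, 0.776, 0.003, 0.006]
force: [0.0, -0.2, -0.8]
finger_gap: -0.004
```

```bash
python3 st.py
```

```text
t 3.67 tcp [ 0.6556 -0.1275  0.1548] N 0.1080 A -0.1853 yaw 11.75 F N/A/z [-0.04 -0.22 -0.78] tilt z [ 0.013 -0.004 -1.   ] q [-0.36  0.67  1.4   0.    1.07 -0.57]
```

Call:
jog_arm(
  motion=[
    [-0.2, -0.04, -0.2, 0, 255],
    [-0.2, -0.04, -0.1, 0, 255],
    [-0.2, -0.04, 0, 0, 255],
    [-0.1, -0.02, 0, 0, 255],
    [-0.1, -0.02, 0, 0, 255],
    [-0.1, -0.02, 0, 0, 255],
  ],
)

```text
t: 4.17
tcp_pos: [0.6459, -0.1291, 0.1502]
tool_rot: [0.631, 0.776, 0.002, 0.006]
force: [0.5, -0.0, -0.5]
finger_gap: 0.002
```

```bash
python3 st.py
```

```text
t 4.17 tcp [ 0.6459 -0.1291  0.1502] N 0.0983 A -0.1849 yaw 11.79 F N/A/z [ 0.53 -0.12 -0.49] tilt z [ 0.012 -0.003 -1.   ] q [-0.37  0.66  1.42  0.    1.04 -0.57]
```

Call:
jog_arm(
  motion=[
    [-0.1, -0.02, 0, 0, 255],
    [-0.1, -0.02, 0, 0, 255],
    [-0.1, -0.02, 0, 0, 255],
  ],
)

```text
t: 4.42
tcp_pos: [0.6427, -0.13, 0.1505]
tool_rot: [0.631, 0.776, 0.003, 0.006]
force: [-0.5, 0.0, 0.2]
finger_gap: 0.0
```

```bash
python3 st.py
```

```text
t 4.42 tcp [ 0.6427 -0.13    0.1505] N 0.0949 A -0.1850 yaw 11.78 F N/A/z [-0.53  0.14  0.18] tilt z [ 0.012 -0.003 -1.   ] q [-0.37  0.66  1.43  0.    1.04 -0.58]
```

Call:
jog_arm(
  motion=[
    [-0.1, -0.02, 0.05, 0, 255],
    [-0.1, -0.02, 0, 0, 255],
  ],
)

```text
t: 4.58
tcp_pos: [0.6413, -0.1304, 0.1512]
tool_rot: [0.631, 0.776, 0.003, 0.007]
force: [3.2, 0.5, -2.4]
finger_gap: 0.0
```

```bash
python3 st.py
```

```text
t 4.58 tcp [ 0.6413 -0.1304  0.1512] N 0.0934 A -0.1851 yaw 11.76 F N/A/z [ 3.26 -0.19 -2.41] tilt z [ 0.014 -0.003 -1.   ] q [-0.37  0.65  1.44  0.    1.04 -0.58]
```

```bash
cat > path.py <<'E'
from h import *
import sys
r=np.load("rig.npy");mid,a,n=r[:2],r[2:4],r[4:]
s=int(sys.argv[1]);k=int(sys.argv[2]);r0=np.array([.0555,s*.075])
prev=None
for th in np.linspace(0,.30,k+1):
    c,S=np.cos(th),np.sin(th)*s
    x=c*r0[0]-S*r0[1];y=S*r0[0]+c*r0[1]
    w=mid+(x+.038)*n+y*a
    if prev is not None: print(round(th,3),"step cm",np.round((w-prev)*100,3),"N %.4f A %.4f xy %s"%(x+.038,y,np.round(w,4)),"yaw %.1f"%(11.8+s*np.degrees(th)))
    prev=w
E
python3 path.py -1 12
```

```text
0.025 step cm [-0.157 -0.172] N 0.0916 A -0.0764 xy [ 0.6172 -0.0243] yaw 10.4
0.05 step cm [-0.162 -0.168] N 0.0897 A -0.0777 xy [ 0.6156 -0.026 ] yaw 8.9
0.075 step cm [-0.166 -0.164] N 0.0877 A -0.0789 xy [ 0.614  -0.0276] yaw 7.5
0.1 step cm [-0.17 -0.16] N 0.0857 A -0.0802 xy [ 0.6123 -0.0292] yaw 6.1
0.125 step cm [-0.174 -0.156] N 0.0837 A -0.0813 xy [ 0.6105 -0.0307] yaw 4.6
0.15 step cm [-0.178 -0.151] N 0.0817 A -0.0825 xy [ 0.6088 -0.0323] yaw 3.2
0.175 step cm [-0.181 -0.147] N 0.0796 A -0.0835 xy [ 0.6069 -0.0337] yaw 1.8
0.2 step cm [-0.185 -0.142] N 0.0775 A -0.0845 xy [ 0.6051 -0.0351] yaw 0.3
0.225 step cm [-0.188 -0.137] N 0.0754 A -0.0855 xy [ 0.6032 -0.0365] yaw -1.1
0.25 step cm [-0.192 -0.133] N 0.0732 A -0.0864 xy [ 0.6013 -0.0379] yaw -2.5
0.275 step cm [-0.195 -0.128] N 0.0710 A -0.0873 xy [ 0.5993 -0.0391] yaw -4.0
0.3 step cm [-0.198 -0.123] N 0.0689 A -0.0881 xy [ 0.5974 -0.0404] yaw -5.4
```

Call:
jog_arm(
  motion=[
    [-0.08, -0.085, 0, -0.7, 255],
    [-0.08, -0.085, 0, -0.7, 255],
    [-0.08, -0.085, 0, -0.7, 255],
    [-0.08, -0.085, 0, -0.7, 255],
    [-0.08, -0.085, 0, -0.7, 255],
    [-0.08, -0.085, 0, -0.7, 255],
  ],
)

```text
t: 5.08
tcp_pos: [0.6383, -0.1343, 0.1514]
tool_rot: [0.662, 0.75, 0.005, 0.008]
force: [2.2, 2.3, -0.4]
finger_gap: -0.002
```

```bash
python3 st.py
```

```text
t 5.08 tcp [ 0.6383 -0.1343  0.1514] N 0.0898 A -0.1884 yaw 7.13 F N/A/z [ 2.59  1.78 -0.39] tilt z [ 0.019 -0.003 -1.   ] q [-0.38  0.65  1.45  0.01  1.03 -0.51]
```

Call:
jog_arm(
  motion=[
    [-0.15, -0.07, 0, -0.4, 255],
    [-0.15, -0.07, 0, -0.4, 255],
    [-0.15, -0.07, 0, -0.4, 255],
    [-0.14, -0.07, 0, -0.6, 255],
    [-0.14, -0.07, 0, -0.6, 255],
    [-0.14, -0.07, 0, -0.6, 255],
  ],
)

```text
t: 5.58
tcp_pos: [0.6316, -0.1398, 0.1515]
tool_rot: [0.684, 0.73, 0.007, 0.011]
force: [5.0, 0.5, -2.1]
finger_gap: 0.0
```

```bash
python3 st.py
```

```text
t 5.58 tcp [ 0.6316 -0.1398  0.1515] N 0.0820 A -0.1924 yaw 3.75 F N/A/z [ 5.03 -0.58 -2.06] tilt z [ 0.026 -0.006 -1.   ] q [-0.39  0.64  1.47  0.01  1.01 -0.46]
```

Call:
jog_arm(
  motion=[
    [-0.14, -0.06, 0, -0.7, 255],
    [-0.14, -0.06, 0, -0.7, 255],
    [-0.14, -0.06, 0, -0.7, 255],
    [-0.14, -0.06, 0, -0.7, 255],
    [-0.14, -0.06, 0, -0.7, 255],
    [-0.14, -0.06, 0, -0.7, 255],
  ],
)

```text
t: 6.08
tcp_pos: [0.6254, -0.1446, 0.1516]
tool_rot: [0.713, 0.701, 0.008, 0.015]
force: [5.8, 1.5, -3.5]
finger_gap: -0.002
```

```bash
python3 st.py
```

```text
t 6.08 tcp [ 0.6254 -0.1446  0.1516] N 0.0751 A -0.1958 yaw -0.96 F N/A/z [ 6.03  0.28 -3.55] tilt z [ 0.033 -0.009 -0.999] q [-0.4   0.63  1.49  0.    0.99 -0.39]
```

Call:
jog_arm(
  motion=[
    [-0.15, -0.06, 0, -0.6, 255],
    [-0.15, -0.06, 0, -0.6, 255],
    [-0.15, -0.06, 0, -0.6, 255],
    [-0.14, -0.05, 0, -0.6, 255],
  ],
)

```text
t: 6.42
tcp_pos: [0.6219, -0.147, 0.1518]
tool_rot: [0.73, 0.684, 0.01, 0.017]
force: [5.9, 1.9, -3.9]
finger_gap: 0.004
```

```bash
python3 st.py
```

```text
t 6.42 tcp [ 0.6219 -0.147   0.1518] N 0.0711 A -0.1975 yaw -3.73 F N/A/z [ 6.16  0.61 -3.86] tilt z [ 0.039 -0.011 -0.999] q [-0.41  0.62  1.5   0.01  0.98 -0.35]
```

Call:
jog_arm(
  motion=[
    [-0.15, -0.05, 0, -0.6, 255],
    [-0.15, -0.05, 0, -0.5, 255],
  ],
)

```text
t: 6.58
tcp_pos: [0.6205, -0.1481, 0.152]
tool_rot: [0.737, 0.675, 0.012, 0.019]
force: [6.6, 1.6, -3.4]
finger_gap: -0.004
```

```bash
python3 st.py
```

```text
t 6.58 tcp [ 0.6205 -0.1481  0.152 ] N 0.0695 A -0.1983 yaw -5.01 F N/A/z [ 6.77  0.19 -3.45] tilt z [ 0.043 -0.012 -0.999] q [-0.41  0.62  1.51  0.01  0.97 -0.33]
```

Call:
jog_arm(
  motion=[
    [-0.15, -0.05, 0, -0.3, 255],
    [-0.15, -0.05, 0, 0, 255],
  ],
)

```text
t: 6.75
tcp_pos: [0.6204, -0.1485, 0.1523]
tool_rot: [0.74, 0.672, 0.015, 0.021]
force: [9.1, 2.7, -3.7]
finger_gap: -0.001
```

```bash
python3 st.py
```

```text
t 6.75 tcp [ 0.6204 -0.1485  0.1523] N 0.0694 A -0.1987 yaw -5.52 F N/A/z [ 9.43  0.83 -3.7 ] tilt z [ 0.05  -0.011 -0.999] q [-0.41  0.62  1.51  0.01  0.96 -0.32]
```

Call:
jog_arm(
  motion=[
    [-0.22, -0.05, -0.02, 0, 255],
    [-0.22, -0.05, -0.02, 0, 255],
  ],
)

```text
t: 6.92
tcp_pos: [0.6206, -0.1486, 0.1526]
tool_rot: [0.741, 0.671, 0.019, 0.024]
force: [8.7, 3.7, -6.0]
finger_gap: -0.0
```

```bash
python3 st.py
```

```text
t 6.92 tcp [ 0.6206 -0.1486  0.1526] N 0.0695 A -0.1988 yaw -5.72 F N/A/z [ 9.25  1.88 -6.  ] tilt z [ 0.062 -0.01  -0.998] q [-0.42  0.62  1.52  0.02  0.95 -0.33]
```

Call:
jog_arm(
  motion=[
    [-0.3, -0.06, -0.06, 0, 255],
    [-0.3, -0.06, -0.06, 0, 255],
    [-0.3, -0.06, -0.06, 0, 255],
  ],
)

```text
t: 7.17
tcp_pos: [0.621, -0.1488, 0.153]
tool_rot: [0.743, 0.668, 0.028, 0.032]
force: [10.4, 4.7, -4.9]
finger_gap: 0.003
```

```bash
python3 st.py
```

```text
t 7.17 tcp [ 0.621  -0.1488  0.153 ] N 0.0699 A -0.1990 yaw -6.07 F N/A/z [11.09  2.48 -4.91] tilt z [ 0.084 -0.009 -0.996] q [-0.42  0.61  1.53  0.03  0.92 -0.34]
```

Call:
jog_arm(
  motion=[
    [-0.32, -0.04, -0.06, 0, 255],
    [-0.32, -0.04, -0.06, 0, 255],
    [-0.32, -0.04, -0.06, 0, 255],
    [-0.32, -0.04, -0.06, 0, 255],
    [-0.32, -0.04, -0.06, 0, 255],
    [-0.32, -0.04, -0.06, 0, 255],
  ],
)

```text
t: 7.67
tcp_pos: [0.622, -0.1492, 0.154]
tool_rot: [0.746, 0.663, 0.046, 0.048]
force: [11.1, 4.2, -4.1]
finger_gap: -0.001
```

```bash
python3 st.py
```

```text
t 7.67 tcp [ 0.622  -0.1492  0.154 ] N 0.0707 A -0.1996 yaw -6.72 F N/A/z [11.76  1.86 -4.13] tilt z [ 0.132 -0.01  -0.991] q [-0.43  0.59  1.57  0.06  0.86 -0.35]
```

Call:
jog_arm(
  motion=[
    [-0.32, -0.03, -0.12, 0.1, 255],
    [-0.32, -0.03, -0.12, 0.1, 255],
    [-0.32, -0.03, -0.12, 0.1, 255],
    [-0.32, -0.03, -0.12, 0.1, 255],
    [-0.32, -0.03, -0.12, 0.1, 255],
    [-0.32, -0.03, -0.12, 0.1, 255],
    [-0.32, -0.03, -0.12, 0.1, 255],
  ],
)

```text
t: 8.25
tcp_pos: [0.6232, -0.1493, 0.155]
tool_rot: [0.744, 0.662, 0.067, 0.067]
force: [12.2, 4.0, -3.3]
finger_gap: -0.003
```

```bash
python3 st.py
```

```text
t 8.25 tcp [ 0.6232 -0.1493  0.155 ] N 0.0719 A -0.2000 yaw -6.77 F N/A/z [12.78  1.42 -3.34] tilt z [ 0.188 -0.011 -0.982] q [-0.44  0.58  1.61  0.1   0.78 -0.39]
```

Call:
jog_arm(
  motion=[
    [-0.3, -0.03, -0.1, 0.1, 255],
    [-0.3, -0.03, -0.1, 0.1, 255],
    [-0.3, -0.03, -0.1, 0.1, 255],
    [-0.3, -0.03, -0.1, 0.1, 255],
    [-0.3, -0.03, -0.1, 0.1, 255],
    [-0.3, -0.03, -0.1, 0.1, 255],
    [-0.3, -0.03, -0.1, 0.1, 255],
    [-0.3, -0.03, -0.1, 0.1, 255],
    [-0.3, -0.03, -0.1, 0.1, 255],
  ],
)

```text
t: 9.0
tcp_pos: [0.6236, -0.1518, 0.1586]
tool_rot: [0.741, 0.66, 0.089, 0.09]
force: [10.2, 4.0, -3.6]
finger_gap: -0.0
```

```bash
python3 st.py
```

```text
t 9.0 tcp [ 0.6236 -0.1518  0.1586] N 0.0718 A -0.2026 yaw -6.68 F N/A/z [10.76  1.89 -3.55] tilt z [ 0.25  -0.016 -0.968] q [-0.46  0.56  1.65  0.15  0.7  -0.45]
```

Call:
jog_arm(
  motion=[
    [-0.3, 0.04, -0.2, 0.1, 255],
    [-0.3, 0.04, -0.2, 0.1, 255],
    [-0.3, 0.04, -0.2, 0.1, 255],
  ],
)

```text
t: 9.25
tcp_pos: [0.6241, -0.1519, 0.1589]
tool_rot: [0.739, 0.66, 0.096, 0.099]
force: [9.9, 3.2, 0.5]
finger_gap: -0.0
```

```bash
python3 st.py
```

```text
t 9.25 tcp [ 0.6241 -0.1519  0.1589] N 0.0723 A -0.2027 yaw -6.6 F N/A/z [10.39  1.12  0.53] tilt z [ 0.272 -0.02  -0.962] q [-0.46  0.56  1.67  0.17  0.67 -0.47]
```

Call:
jog_arm(
  motion=[
    [-0.1, 0, 0, 0, 255],
    [0, 0, 0, 0, 255],
    [0.05, 0.03, 0, 0.3, 255],
    [0.06, 0.06, 0, 0.6, 255],
    [0.06, 0.06, 0, 0.6, 255],
    [0.06, 0.06, 0, 0.6, 255],
  ],
)

```text
t: 9.75
tcp_pos: [0.6292, -0.1505, 0.1634]
tool_rot: [0.726, 0.673, 0.1, 0.101]
force: [4.1, 0.8, -1.5]
finger_gap: 0.003
```

```bash
python3 st.py
```

```text
t 9.75 tcp [ 0.6292 -0.1505  0.1634] N 0.0775 A -0.2024 yaw -4.46 F N/A/z [ 4.2  -0.11 -1.52] tilt z [ 0.281 -0.012 -0.96 ] q [-0.46  0.55  1.66  0.18  0.67 -0.51]
```

Call:
jog_arm(
  motion=[
    [0.03, 0.08, -0.15, 0.6, 255],
    [0.03, 0.1, -0.2, 0.6, 255],
    [0.03, 0.1, -0.2, 0.6, 255],
  ],
)

```text
t: 10.0
tcp_pos: [0.6331, -0.1488, 0.1616]
tool_rot: [0.714, 0.684, 0.103, 0.103]
force: [4.0, 1.8, 5.7]
finger_gap: 0.005
```

```bash
python3 st.py
```

```text
t 10.0 tcp [ 0.6331 -0.1488  0.1616] N 0.0817 A -0.2015 yaw -2.5 F N/A/z [4.26 0.9  5.7 ] tilt z [ 0.289 -0.006 -0.957] q [-0.46  0.56  1.66  0.2   0.67 -0.56]
```

Call:
jog_arm(
  motion=[
    [0.04, 0.1, -0.12, 0.6, 255],
    [0.04, 0.1, -0.12, 0.6, 255],
    [0.05, 0.1, -0.12, 0.6, 255],
    [0.05, 0.1, -0.12, 0.6, 255],
  ],
)

```text
t: 10.33
tcp_pos: [0.6378, -0.1455, 0.1611]
tool_rot: [0.698, 0.7, 0.107, 0.105]
force: [2.6, 0.9, 5.5]
finger_gap: -0.004
```

```bash
python3 st.py
```

```text
t 10.33 tcp [ 0.6378 -0.1455  0.1611] N 0.0870 A -0.1993 yaw 0.19 F N/A/z [2.74 0.36 5.55] tilt z [ 0.297  0.004 -0.955] q [-0.46  0.56  1.65  0.22  0.67 -0.62]
```

Call:
jog_arm(
  motion=[
    [0.06, 0.1, -0.06, 0.6, 255],
    [0.06, 0.1, -0.06, 0.7, 255],
    [0.06, 0.1, -0.06, 0.7, 255],
    [0.06, 0.1, -0.06, 0.7, 255],
  ],
)

```text
t: 10.67
tcp_pos: [0.6415, -0.1422, 0.1607]
tool_rot: [0.679, 0.718, 0.111, 0.104]
force: [3.3, 0.2, 4.9]
finger_gap: -0.003
```

```bash
python3 st.py
```

```text
t 10.67 tcp [ 0.6415 -0.1422  0.1607] N 0.0912 A -0.1968 yaw 3.22 F N/A/z [ 3.31 -0.53  4.92] tilt z [ 0.3    0.017 -0.954] q [-0.46  0.57  1.65  0.24  0.67 -0.68]
```

Call:
jog_arm(
  motion=[
    [0.07, 0.12, -0.06, 0.7, 255],
    [0.07, 0.12, -0.06, 0.7, 255],
    [0.07, 0.12, -0.06, 0.7, 255],
    [0.07, 0.12, -0.06, 0.7, 255],
  ],
)

```text
t: 11.0
tcp_pos: [0.645, -0.1381, 0.1585]
tool_rot: [0.659, 0.736, 0.113, 0.103]
force: [2.9, -0.8, 4.4]
finger_gap: -0.001
```

```bash
python3 st.py
```

```text
t 11.0 tcp [ 0.645  -0.1381  0.1585] N 0.0956 A -0.1935 yaw 6.35 F N/A/z [ 2.66 -1.36  4.37] tilt z [ 0.3    0.031 -0.953] q [-0.45  0.57  1.64  0.26  0.68 -0.74]
```

Call:
jog_arm(
  motion=[
    [0.09, 0.08, 0, 0.7, 255],
    [0.09, 0.08, 0, 0.7, 255],
    [0.09, 0.08, 0, 0.7, 255],
    [0.09, 0.06, 0, 0.7, 255],
  ],
)

```text
t: 11.33
tcp_pos: [0.6479, -0.1345, 0.1574]
tool_rot: [0.639, 0.754, 0.115, 0.098]
force: [2.6, 0.8, 3.3]
finger_gap: -0.004
```

```bash
python3 st.py
```

```text
t 11.33 tcp [ 0.6479 -0.1345  0.1574] N 0.0991 A -0.1905 yaw 9.45 F N/A/z [2.75 0.29 3.32] tilt z [ 0.295  0.049 -0.954] q [-0.45  0.58  1.63  0.27  0.7  -0.81]
```

Call:
jog_arm(
  motion=[
    [0.1, 0.05, 0, 0.5, 255],
    [0.1, 0.05, 0, 0.4, 255],
    [0.1, 0.04, 0, 0, 255],
    [0.1, 0.03, 0, 0, 255],
  ],
)

```text
t: 11.67
tcp_pos: [0.649, -0.1315, 0.1546]
tool_rot: [0.632, 0.761, 0.115, 0.093]
force: [1.1, 0.2, 0.6]
finger_gap: -0.001
```

```bash
python3 st.py
```

```text
t 11.67 tcp [ 0.649  -0.1315  0.1546] N 0.1008 A -0.1879 yaw 10.49 F N/A/z [ 1.12 -0.03  0.57] tilt z [ 0.286  0.057 -0.956] q [-0.45  0.59  1.62  0.27  0.71 -0.82]
```

Call:
jog_arm(
  motion=[
    [0.1, 0.02, 0, 0, 255],
    [0.1, 0.02, 0, 0, 255],
    [0.1, 0.02, 0, 0, 255],
    [0.15, 0.03, 0, 0, 255],
    [0.15, 0.03, 0, 0, 255],
    [0.2, 0.04, 0, 0, 255],
  ],
)

```text
t: 12.17
tcp_pos: [0.652, -0.1273, 0.1502]
tool_rot: [0.633, 0.761, 0.113, 0.086]
force: [0.5, -0.4, -0.5]
finger_gap: 0.002
```

```bash
python3 st.py
python3 - <<'E'
from h import *
from station import *
for n in ["side","top"]:
    d=snapshot(n);cv2.imwrite(f"pics/{n}2.png",d["img"][:,:,::-1]);np.savez(f"{n}2.npz",**d)
E
```

```text
t 12.17 tcp [ 0.652  -0.1273  0.1502] N 0.1046 A -0.1844 yaw 10.46 F N/A/z [ 0.44 -0.49 -0.54] tilt z [ 0.273  0.063 -0.96 ] q [-0.44  0.6   1.61  0.26  0.73 -0.8 ]
```

View pics/side2.png

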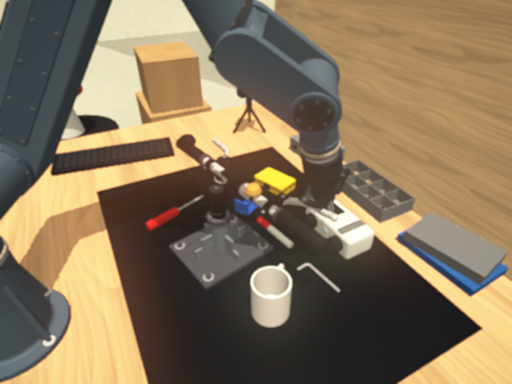

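View pics/top2.png

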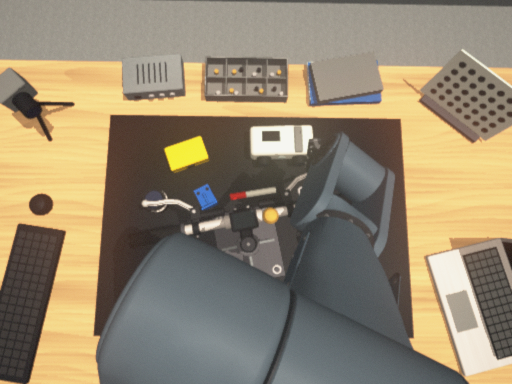

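Call:
jog_arm(
  motion=[
    [1, 0.2, 0, 0.5, 255],
    [1, 0.2, 0.2, 0.5, 255],
    [1, 0.2, 0.5, 0, 255],
    [0.5, 0.1, 1, 0, 255],
    [0, 0, 3, 0, 255],
    [0, 0, 3, 0, 255],
    [0, 0, 3, 0, 255],
    [0, 0, 3, 0, 255],
    [0, 0, 3, 0, 255],
    [0, 0, 0, 0, 255],
  ],
)

```text
t: 13.1
tcp_pos: [0.6947, -0.1172, 0.3238]
tool_rot: [0.624, 0.769, 0.113, 0.084]
force: [1.0, 0.4, 1.0]
finger_gap: -0.004
```

```bash
python3 st.py
```

```text
t 13.1 tcp [ 0.6947 -0.1172  0.3238] N 0.1484 A -0.1832 yaw 11.78 F N/A/z [1.07 0.18 1.  ] tilt z [ 0.27  0.07 -0.96] q [-0.4   0.46  1.32  0.19  1.14 -0.66]
```

Call:
jog_arm(
  motion=[
    [0, 0, 0, 0, 255],
    [0, 0, 0, 0, 255],
    [0, 0, 0, 0, 255],
    [0, 0, 0, 0, 255],
  ],
)

```text
t: 13.43
tcp_pos: [0.6967, -0.1164, 0.3254]
tool_rot: [0.623, 0.769, 0.114, 0.085]
force: [0.6, 0.1, -0.2]
finger_gap: -0.004
```

```bash
python3 st.py
```

```text
t 13.43 tcp [ 0.6967 -0.1164  0.3254] N 0.1505 A -0.1828 yaw 11.93 F N/A/z [ 0.62 -0.03 -0.17] tilt z [ 0.273  0.069 -0.96 ] q [-0.4   0.46  1.32  0.19  1.14 -0.66]
```

Call:
jog_arm(
  motion=[
    [-3, 0, 0, 0, 255],
    [-3, 0, 0, 0, 255],
    [-3, 0, 0, 0, 255],
    [-3, 0, 0, 0, 255],
    [-3, 0, 0, 0, 255],
    [-3, 0, 0, 0, 255],
    [0, 0, 0, 0, 255],
  ],
)

```text
t: 14.02
tcp_pos: [0.5059, -0.1125, 0.3116]
tool_rot: [0.623, 0.77, 0.112, 0.073]
force: [-0.3, 0.6, 0.8]
finger_gap: -0.002
```

```bash
python3 st.py
```

```text
t 14.02 tcp [ 0.5059 -0.1125  0.3116] N -0.0354 A -0.1400 yaw 11.85 F N/A/z [-0.22  0.61  0.83] tilt z [ 0.252  0.081 -0.964] q [-0.55  0.2   1.75  0.24  1.02 -0.87]
```

Call:
jog_arm(
  motion=[
    [-0.8, 3.2, 0.3, 0, 255],
    [-0.8, 3.2, 0.3, 0, 255],
    [-0.8, 3.2, 0.3, 0, 255],
    [-0.8, 3.2, 0, 0, 255],
    [-0.8, 3.2, 0, 0, 255],
    [-0.8, 3.2, 0, 0, 255],
    [-0.8, 3.2, 0, 0, 255],
  ],
)

```text
t: 14.6
tcp_pos: [0.4475, 0.1123, 0.3149]
tool_rot: [0.631, 0.765, 0.109, 0.07]
force: [0.7, -0.4, -0.5]
finger_gap: -0.002
```

```bash
python3 st.py
```

```text
t 14.6 tcp [0.4475 0.1123 0.3149] N -0.0467 A 0.0920 yaw 10.68 F N/A/z [ 0.61 -0.59 -0.51] tilt z [ 0.245  0.078 -0.966] q [-0.06  0.09  1.88  0.12  0.93 -0.31]
```

Call:
jog_arm(
  motion=[
    [-2, -0.6, 0, 0, 255],
    [-2, -0.6, 0, 0, 255],
    [-2, -0.6, 0, 0, 255],
  ],
)

```text
t: 14.85
tcp_pos: [0.3858, 0.1035, 0.3129]
tool_rot: [0.625, 0.77, 0.11, 0.067]
force: [0.8, -1.0, -0.9]
finger_gap: -0.002
```

```bash
python3 st.py
```

```text
t 14.85 tcp [0.3858 0.1035 0.3129] N -0.1089 A 0.0960 yaw 11.62 F N/A/z [ 0.54 -1.1  -0.86] tilt z [ 0.241  0.086 -0.967] q [-0.11 -0.01  2.    0.14  0.93 -0.38]
```

Call:
jog_arm(
  motion=[
    [-2, -0.6, 0, 0, 255],
    [-2, -0.6, 0, 0, 255],
    [-2, -0.6, 0, 0, 255],
    [-2, -0.6, 0, 0, 255],
  ],
)

```text
t: 15.18
tcp_pos: [0.3014, 0.0811, 0.3099]
tool_rot: [0.623, 0.772, 0.108, 0.063]
force: [-0.7, -0.0, 0.9]
finger_gap: 0.0
```

```bash
python3 st.py
```

```text
t 15.18 tcp [0.3014 0.0811 0.3099] N -0.1960 A 0.0914 yaw 11.94 F N/A/z [-0.66  0.13  0.87] tilt z [ 0.232  0.089 -0.969] q [-0.25 -0.18  2.15  0.17  0.98 -0.55]
```

Call:
jog_arm(
  motion=[
    [3.8, 1.2, 0.2, 0, 255],
    [3.8, 1.2, 0.2, 0, 255],
    [3.8, 1.2, 0, 0, 255],
    [3.8, 1.2, 0, 0, 255],
    [3.8, 1.2, 0, 0, 255],
    [3.8, 1.2, 0, 0, 255],
    [3.8, 1.2, 0, 0, 255],
    [3.8, 1.2, 0, 0, 255],
    [3.8, 1.2, 0, 0, 255],
    [0, 0, 0, 0, 255],
  ],
)

```text
t: 16.02
tcp_pos: [0.6404, 0.1946, 0.2994]
tool_rot: [0.631, 0.768, 0.101, 0.055]
force: [1.0, 0.4, 0.2]
finger_gap: 0.001
```

```bash
python3 st.py
```

```text
t 16.02 tcp [0.6404 0.1946 0.2994] N 0.1590 A 0.1331 yaw 10.9 F N/A/z [1.07 0.22 0.17] tilt z [ 0.212  0.085 -0.974] q [ 0.1   0.43  1.42  0.07  1.07 -0.12]
```

Call:
jog_arm(
  motion=[
    [-3.9, -1.2, 0.2, 0.2, 255],
    [-3.9, -1.2, 0.2, 0.2, 255],
    [-3.9, -1.2, 0.2, 0, 255],
    [-3.9, -1.2, 0.1, 0, 255],
    [-3.9, -1.2, 0.1, 0, 255],
    [-3.9, -1.2, 0.1, 0, 255],
    [-3.9, -1.2, 0.1, 0, 255],
    [-2, -0.6, 0, 0, 255],
  ],
)

```text
t: 16.68
tcp_pos: [0.3438, 0.1064, 0.2944]
tool_rot: [0.627, 0.771, 0.095, 0.047]
force: [0.3, 0.1, -0.3]
finger_gap: 0.002
```

```bash
python3 st.py
```

```text
t 16.68 tcp [0.3438 0.1064 0.2944] N -0.1494 A 0.1074 yaw 11.48 F N/A/z [ 0.34  0.03 -0.32] tilt z [ 0.192  0.089 -0.977] q [-0.11 -0.04  2.07  0.14  0.93 -0.39]
```

Call:
jog_arm(
  motion=[
    [3.9, 1.2, 0.2, 0, 255],
    [3.9, 1.2, 0.2, 0, 255],
    [3.9, 1.2, 0.2, 0, 255],
    [3.9, 1.2, 0.2, 0, 255],
    [3.9, 1.2, 0.1, 0, 255],
    [3.9, 1.2, 0.1, 0, 255],
    [3.9, 1.2, 0.1, 0, 255],
    [2, 0.6, 0, 0, 255],
  ],
)

```text
t: 17.35
tcp_pos: [0.6151, 0.1999, 0.2914]
tool_rot: [0.632, 0.77, 0.082, 0.031]
force: [1.0, 0.1, -0.0]
finger_gap: -0.004
```

```bash
python3 st.py
```

```text
t 17.35 tcp [0.6151 0.1999 0.2914] N 0.1353 A 0.1435 yaw 11.03 F N/A/z [ 0.98 -0.14 -0.02] tilt z [ 0.152  0.087 -0.985] q [ 0.11  0.43  1.44  0.08  1.11 -0.12]
```

Call:
jog_arm(
  motion=[
    [-3.9, -1.2, 0.2, 0, 255],
    [-3.9, -1.2, 0.2, 0, 255],
    [-3.9, -1.2, 0.2, 0, 255],
    [-3.9, -1.2, 0.2, 0, 255],
    [-3.9, -1.2, 0.2, 0, 255],
    [3.9, 1.2, 0.2, 0, 255],
    [3.9, 1.2, 0.2, 0, 255],
    [3.9, 1.2, 0.2, 0, 255],
    [3.9, 1.2, 0.2, 0, 255],
    [3.9, 1.2, 0.2, 0, 255],
  ],
)

```text
t: 18.18
tcp_pos: [0.5568, 0.1982, 0.2679]
tool_rot: [0.635, 0.771, 0.042, -0.012]
force: [1.3, -1.2, -0.0]
finger_gap: -0.006
```

```bash
python3 st.py
```

```text
t 18.18 tcp [0.5568 0.1982 0.2679] N 0.0779 A 0.1538 yaw 10.9 F N/A/z [ 1.   -1.4  -0.04] tilt z [ 0.034  0.08  -0.996] q [ 0.11  0.42  1.52  0.08  1.16 -0.11]
```

Call:
jog_arm(
  motion=[
    [-2.5, -3, 0.6, 0, 255],
    [-2.5, -3, 0.6, 0, 255],
    [-2.5, -3, 0.6, 0, 255],
    [-2.5, -3, 0.6, 0, 255],
    [2.5, 3, 0.6, 0, 255],
    [2.5, 3, 0.6, 0, 255],
    [2.5, 3, 0.6, 0, 255],
    [2.5, 3, 0.6, 0, 255],
    [2.5, 3, 0.4, 0, 255],
  ],
)

```text
t: 18.93
tcp_pos: [0.5805, 0.216, 0.2945]
tool_rot: [0.647, 0.761, 0.025, -0.031]
force: [0.2, -0.3, 1.2]
finger_gap: 0.003
```

```bash
python3 st.py
```

```text
t 18.93 tcp [0.5805 0.216  0.2945] N 0.1047 A 0.1663 yaw 9.29 F N/A/z [ 0.14 -0.3   1.22] tilt z [-0.015  0.078 -0.997] q [ 0.14  0.45  1.38  0.08  1.31 -0.05]
```

Call:
jog_arm(
  motion=[
    [-3.9, -1.2, 0.3, 0, 255],
    [-3.9, -1.2, 0.3, 0, 255],
    [-3.9, -1.2, 0.3, 0, 255],
    [-3.9, -1.2, 0.3, 0, 255],
    [3.9, 1.2, 0.3, 0, 255],
    [3.9, 1.2, 0.3, 0, 255],
    [3.9, 1.2, 0.3, 0.5, 255],
    [3.9, 1.2, 0.3, 1, 255],
    [3, 1, 0, 1, 255],
    [0, 0, 0, 0, 255],
  ],
)

```text
t: 19.77
tcp_pos: [0.5659, 0.2282, 0.2753]
tool_rot: [0.628, 0.775, -0.017, -0.07]
force: [1.4, -0.5, 0.5]
finger_gap: 0.001
```

```bash
python3 st.py
```

```text
t 19.77 tcp [0.5659 0.2282 0.2753] N 0.0929 A 0.1813 yaw 12.26 F N/A/z [ 1.27 -0.8   0.47] tilt z [-0.13   0.062 -0.99 ] q [ 0.16  0.51  1.35  0.08  1.41 -0.07]
```

Call:
jog_arm(
  motion=[
    [2, 0.6, 0, 0, 255],
    [2, 0.6, 0, 0, 255],
    [1, 0.3, -1, 0, 255],
    [0, 0, -3, 0, 255],
    [0, 0, -3, 0, 255],
    [0, 0, -2.5, 0, 255],
    [0, 0, -1.5, 0, 255],
    [0, 0, -0.5, 0, 255],
    [0, 0, 0, 0, 255],
  ],
)

```text
t: 20.52
tcp_pos: [0.6122, 0.2437, 0.1455]
tool_rot: [0.628, 0.774, -0.024, -0.076]
force: [-0.3, -0.5, 0.1]
finger_gap: -0.0
```

```bash
python3 st.py
```

```text
t 20.52 tcp [0.6122 0.2437 0.1455] N 0.1414 A 0.1870 yaw 12.23 F N/A/z [-0.38 -0.44  0.11] tilt z [-0.147  0.059 -0.987] q [ 0.17  0.72  1.32  0.09  1.24 -0.07]
```

Call:
jog_arm(
  motion=[
    [-0.5, -0.12, 0, 0, 255],
    [-0.6, -0.15, 0, 0, 255],
    [-0.6, -0.15, 0, 0, 255],
    [-0.5, -0.15, 0, 0, 255],
    [-0.4, -0.1, 0, 0, 255],
    [-0.3, -0.08, 0, 0, 255],
    [-0.2, -0.04, 0, 0, 255],
    [0, 0, 0, 0, 255],
  ],
)

```text
t: 21.18
tcp_pos: [0.579, 0.2353, 0.1513]
tool_rot: [0.628, 0.774, -0.021, -0.073]
force: [0.0, 0.3, 0.0]
finger_gap: 0.001
```

```bash
python3 st.py
python3 - <<'E'
from h import *
from station import *
for n in ["wrist","top","side"]:
    d=snapshot(n);cv2.imwrite(f"pics/{n}3.png",d["img"][:,:,::-1]);np.savez(f"{n}3.npz",**d)
E
```

```text
t 21.18 tcp [0.579  0.2353 0.1513] N 0.1072 A 0.1856 yaw 12.23 F N/A/z [0.11 0.33 0.02] tilt z [-0.14   0.06  -0.988] q [ 0.17  0.67  1.42  0.09  1.19 -0.08]
```

View pics/top3.png

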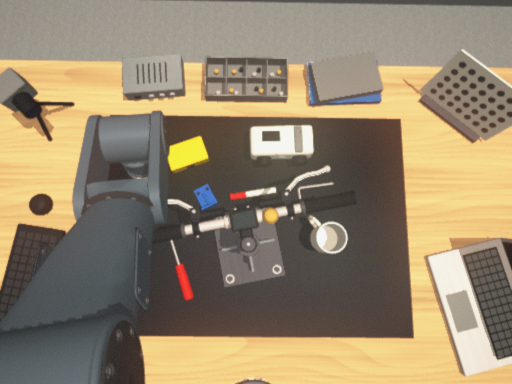

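View pics/wrist3.png

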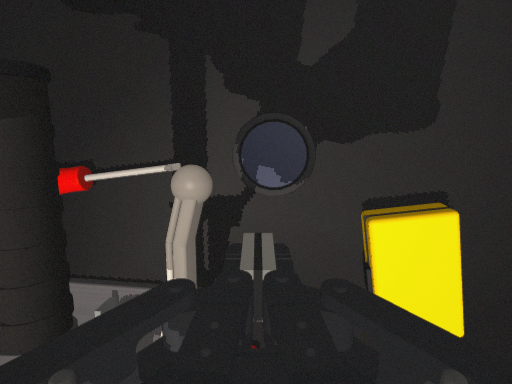

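View pics/side3.png

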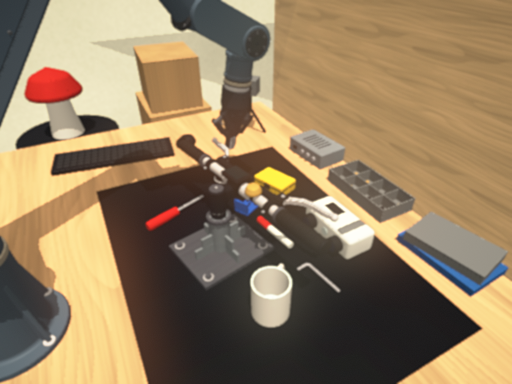

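The top view shows the right lever fully out again, with its ball at (326,170) as before, and the other objects unmoved. The wrist view shows the shut fingers at (258,255), beyond the left blade and short of its ball at (192,185). Now I'll approach the left lever slowly.

Call:
jog_arm(
  motion=[
    [-0.2, -0.04, 0, 0, 255],
    [-0.2, -0.04, 0, 0, 255],
    [-0.2, -0.04, 0, 0, 255],
    [-0.1, -0.02, 0, 0, 255],
    [-0.1, -0.02, 0, 0, 255],
    [-0.1, -0.02, 0, 0, 255],
  ],
)

```text
t: 21.83
tcp_pos: [0.5706, 0.2335, 0.1502]
tool_rot: [0.628, 0.774, -0.021, -0.073]
force: [-0.9, -0.0, -1.1]
finger_gap: -0.002
```

```bash
python3 st.py; python3 path.py 1 6
```

```text
t 21.83 tcp [0.5706 0.2335 0.1502] N 0.0986 A 0.1855 yaw 12.22 F N/A/z [-0.93  0.17 -1.09] tilt z [-0.139  0.06  -0.988] q [ 0.17  0.66  1.44  0.09  1.17 -0.08]
0.05 step cm [-0.428  0.184] N 0.0897 A 0.0777 xy [0.5839 0.1261] yaw 14.7
0.1 step cm [-0.437  0.163] N 0.0857 A 0.0802 xy [0.5795 0.1278] yaw 17.5
0.15 step cm [-0.445  0.141] N 0.0817 A 0.0825 xy [0.5751 0.1292] yaw 20.4
0.2 step cm [-0.451  0.118] N 0.0775 A 0.0845 xy [0.5706 0.1303] yaw 23.3
0.25 step cm [-0.457  0.096] N 0.0732 A 0.0864 xy [0.566  0.1313] yaw 26.1
0.3 step cm [-0.461  0.073] N 0.0689 A 0.0881 xy [0.5614 0.132 ] yaw 29.0
```

Call:
jog_arm(
  motion=[
    [-0.1, -0.02, 0, 0, 255],
    [-0.1, -0.02, 0, 0, 255],
    [-0.1, -0.02, 0, 0, 255],
    [-0.1, -0.02, 0, 0, 255],
    [-0.1, -0.02, 0, 0, 255],
  ],
)

```text
t: 22.25
tcp_pos: [0.5651, 0.2324, 0.15]
tool_rot: [0.628, 0.774, -0.021, -0.073]
force: [-0.3, 0.3, -0.1]
finger_gap: -0.001
```

```bash
python3 st.py
```

```text
t 22.25 tcp [0.5651 0.2324 0.15  ] N 0.0930 A 0.1856 yaw 12.22 F N/A/z [-0.26  0.32 -0.11] tilt z [-0.139  0.06  -0.988] q [ 0.17  0.65  1.46  0.09  1.16 -0.08]
```

Call:
jog_arm(
  motion=[
    [-0.12, 0, 0, 0, 255],
    [-0.14, 0.02, 0, 0.4, 255],
    [-0.15, 0.03, 0, 0.6, 255],
    [-0.15, 0.03, 0, 0.6, 255],
  ],
)

```text
t: 22.58
tcp_pos: [0.563, 0.2332, 0.1503]
tool_rot: [0.617, 0.784, -0.018, -0.07]
force: [2.8, 1.1, -2.0]
finger_gap: -0.002
```

```bash
python3 st.py
```

```text
t 22.58 tcp [0.563  0.2332 0.1503] N 0.0911 A 0.1868 yaw 13.87 F N/A/z [ 2.93  0.47 -2.01] tilt z [-0.132  0.057 -0.99 ] q [ 0.17  0.65  1.47  0.09  1.15 -0.11]
```

Call:
jog_arm(
  motion=[
    [-0.16, 0.03, 0, 0.6, 255],
    [-0.16, 0.03, 0, 0.6, 255],
    [-0.16, 0.03, 0, 0.6, 255],
    [-0.16, 0.03, 0, 0.6, 255],
    [-0.16, 0.03, 0, 0.6, 255],
    [-0.16, 0.03, 0, 0.6, 255],
  ],
)

```text
t: 23.08
tcp_pos: [0.5556, 0.2357, 0.1504]
tool_rot: [0.589, 0.805, -0.018, -0.066]
force: [3.9, 1.1, -3.4]
finger_gap: -0.003
```

```bash
python3 st.py
```

```text
t 23.08 tcp [0.5556 0.2357 0.1504] N 0.0844 A 0.1907 yaw 17.84 F N/A/z [ 4.    0.29 -3.37] tilt z [-0.128  0.049 -0.991] q [ 0.18  0.64  1.49  0.08  1.14 -0.16]
```

Call:
jog_arm(
  motion=[
    [-0.16, 0.02, 0, 0.6, 255],
    [-0.16, 0.02, 0, 0.6, 255],
    [-0.16, 0.02, 0, 0.6, 255],
    [-0.16, 0.02, 0, 0.6, 255],
    [-0.16, 0.02, 0, 0.6, 255],
    [-0.16, 0.02, 0, 0.6, 255],
    [-0.16, 0.02, 0, 0.6, 255],
  ],
)

```text
t: 23.67
tcp_pos: [0.5466, 0.2379, 0.1505]
tool_rot: [0.556, 0.828, -0.018, -0.063]
force: [5.2, 1.1, -3.8]
finger_gap: -0.001
```

```bash
python3 st.py
```

```text
t 23.67 tcp [0.5466 0.2379 0.1505] N 0.0760 A 0.1947 yaw 22.49 F N/A/z [ 5.36 -0.   -3.78] tilt z [-0.124  0.04  -0.991] q [ 0.19  0.63  1.51  0.07  1.12 -0.23]
```

Call:
jog_arm(
  motion=[
    [-0.15, 0.01, 0, 0.7, 255],
    [-0.15, 0.01, 0, 0.7, 255],
    [-0.15, 0.01, 0, 0.7, 255],
    [-0.15, 0.01, 0, 0.7, 255],
    [-0.15, 0.01, 0, 0.7, 255],
    [-0.15, 0.01, 0, 0.7, 255],
  ],
)

```text
t: 24.17
tcp_pos: [0.5415, 0.2391, 0.1507]
tool_rot: [0.523, 0.85, -0.016, -0.058]
force: [6.9, 1.1, -3.8]
finger_gap: -0.001
```

```bash
python3 st.py
```

```text
t 24.17 tcp [0.5415 0.2391 0.1507] N 0.0713 A 0.1969 yaw 27.07 F N/A/z [ 6.95 -0.3  -3.84] tilt z [-0.115  0.032 -0.993] q [ 0.2   0.62  1.52  0.06  1.11 -0.3 ]
```

Call:
jog_arm(
  motion=[
    [-0.18, 0.01, 0, 0.4, 255],
    [-0.18, 0.01, 0, 0.4, 255],
    [-0.2, 0, 0, 0.2, 255],
    [-0.2, 0, 0, 0, 255],
  ],
)

```text
t: 24.5
tcp_pos: [0.5384, 0.2394, 0.1509]
tool_rot: [0.514, 0.856, -0.014, -0.053]
force: [8.1, 0.7, -4.0]
finger_gap: 0.003
```

```bash
python3 st.py
```

```text
t 24.5 tcp [0.5384 0.2394 0.1509] N 0.0683 A 0.1979 yaw 28.27 F N/A/z [ 8.03 -0.98 -3.95] tilt z [-0.104  0.031 -0.994] q [ 0.2   0.61  1.54  0.06  1.09 -0.32]
```

Call:
jog_arm(
  motion=[
    [-0.28, -0.02, -0.03, 0.2, 255],
    [-0.3, -0.02, -0.04, 0, 255],
    [-0.32, -0.03, -0.06, 0, 255],
  ],
)

```text
t: 24.75
tcp_pos: [0.5386, 0.2395, 0.151]
tool_rot: [0.511, 0.858, -0.007, -0.044]
force: [9.0, 1.7, -3.4]
finger_gap: 0.001
```

```bash
python3 st.py
```

```text
t 24.75 tcp [0.5386 0.2395 0.151 ] N 0.0685 A 0.1979 yaw 28.52 F N/A/z [ 9.15 -0.13 -3.42] tilt z [-0.082  0.033 -0.996] q [ 0.2   0.6   1.55  0.06  1.06 -0.32]
```

Call:
jog_arm(
  motion=[
    [-0.4, -0.06, -0.06, 0, 255],
    [-0.4, -0.06, -0.06, 0, 255],
    [-0.4, -0.06, -0.06, 0, 255],
  ],
)

```text
t: 25.0
tcp_pos: [0.539, 0.2396, 0.1516]
tool_rot: [0.511, 0.859, 0.003, -0.033]
force: [10.3, 2.7, -5.8]
finger_gap: -0.0
```

```bash
python3 st.py
```

```text
t 25.0 tcp [0.539  0.2396 0.1516] N 0.0689 A 0.1980 yaw 28.5 F N/A/z [10.65  0.52 -5.81] tilt z [-0.053  0.039 -0.998] q [ 0.2   0.59  1.57  0.06  1.02 -0.32]
```

Call:
jog_arm(
  motion=[
    [-0.42, -0.06, -0.12, 0, 255],
    [-0.42, -0.06, -0.12, 0, 255],
    [-0.42, -0.06, -0.12, 0, 255],
    [-0.42, -0.06, -0.12, 0, 255],
    [-0.42, -0.06, -0.12, 0, 255],
    [-0.42, -0.06, -0.12, 0, 255],
  ],
)

```text
t: 25.5
tcp_pos: [0.5403, 0.2399, 0.1524]
tool_rot: [0.511, 0.859, 0.024, -0.008]
force: [10.4, 2.4, -3.6]
finger_gap: 0.001
```

```bash
python3 st.py
```

```text
t 25.5 tcp [0.5403 0.2399 0.1524] N 0.0703 A 0.1979 yaw 28.53 F N/A/z [10.69  0.26 -3.63] tilt z [ 0.01   0.051 -0.999] q [ 0.2   0.57  1.62  0.06  0.93 -0.33]
```

Call:
jog_arm(
  motion=[
    [-0.44, -0.08, -0.14, 0, 255],
    [-0.44, -0.08, -0.14, 0, 255],
    [-0.44, -0.08, -0.14, 0, 255],
    [-0.44, -0.08, -0.14, 0, 255],
    [-0.44, -0.08, -0.14, 0, 255],
    [-0.44, -0.08, -0.14, 0, 255],
    [-0.44, -0.08, -0.14, 0, 255],
  ],
)

```text
t: 26.08
tcp_pos: [0.542, 0.2403, 0.1537]
tool_rot: [0.51, 0.859, 0.051, 0.02]
force: [10.3, 3.1, -4.3]
finger_gap: 0.0
```

```bash
python3 st.py
```

```text
t 26.08 tcp [0.542  0.2403 0.1537] N 0.0720 A 0.1980 yaw 28.55 F N/A/z [10.75  0.92 -4.29] tilt z [ 0.087  0.067 -0.994] q [ 0.2   0.55  1.67  0.07  0.83 -0.34]
```

Call:
jog_arm(
  motion=[
    [-0.42, -0.08, -0.2, 0, 255],
    [-0.42, -0.08, -0.2, 0, 255],
    [-0.42, -0.08, -0.2, 0, 255],
    [-0.42, -0.08, -0.2, 0, 255],
    [-0.42, -0.08, -0.2, 0, 255],
    [-0.42, -0.08, -0.2, 0, 255],
  ],
)

```text
t: 26.58
tcp_pos: [0.5435, 0.2406, 0.1547]
tool_rot: [0.508, 0.857, 0.073, 0.044]
force: [10.1, 3.6, -1.7]
finger_gap: 0.002
```

```bash
python3 st.py
```

```text
t 26.58 tcp [0.5435 0.2406 0.1547] N 0.0735 A 0.1979 yaw 28.67 F N/A/z [10.63  1.48 -1.67] tilt z [ 0.149  0.08  -0.985] q [ 0.2   0.53  1.71  0.07  0.73 -0.35]
```

Call:
jog_arm(
  motion=[
    [-0.44, -0.08, -0.22, 0, 255],
    [-0.44, -0.08, -0.22, 0, 255],
    [-0.44, -0.08, -0.22, 0, 255],
    [-0.44, -0.08, -0.22, 0, 255],
    [-0.44, -0.08, -0.22, 0, 255],
    [-0.44, -0.08, -0.22, 0, 255],
  ],
)

```text
t: 27.08
tcp_pos: [0.5448, 0.2409, 0.156]
tool_rot: [0.506, 0.854, 0.095, 0.069]
force: [10.5, 2.6, -1.2]
finger_gap: 0.002
```

```bash
python3 st.py
```

```text
t 27.08 tcp [0.5448 0.2409 0.156 ] N 0.0748 A 0.1980 yaw 28.85 F N/A/z [10.83  0.35 -1.23] tilt z [ 0.214  0.094 -0.972] q [ 0.2   0.52  1.76  0.08  0.64 -0.36]
```

Call:
jog_arm(
  motion=[
    [-0.44, -0.08, -0.2, 0, 255],
    [-0.4, -0.08, -0.2, 0, 255],
    [-0.2, -0.04, -0.15, 0, 255],
    [-0.1, -0.02, -0.12, 0, 255],
    [-0.02, -0.02, -0.12, -0.3, 255],
    [0, -0.03, -0.12, -0.5, 255],
    [0.02, -0.04, -0.12, -0.5, 255],
  ],
)

```text
t: 27.67
tcp_pos: [0.5507, 0.2407, 0.157]
tool_rot: [0.514, 0.847, 0.108, 0.085]
force: [5.0, 0.7, 0.0]
finger_gap: -0.001
```

```bash
python3 st.py
```

```text
t 27.67 tcp [0.5507 0.2407 0.157 ] N 0.0806 A 0.1966 yaw 27.8 F N/A/z [ 5.04 -0.35  0.01] tilt z [ 0.256  0.095 -0.962] q [ 0.21  0.51  1.78  0.07  0.58 -0.33]
```

Call:
jog_arm(
  motion=[
    [0.03, -0.04, -0.12, -0.7, 255],
    [0.04, -0.04, -0.12, -0.7, 255],
    [0.04, -0.04, -0.12, -0.7, 255],
    [0.04, -0.04, -0.12, -0.7, 255],
  ],
)

```text
t: 28.0
tcp_pos: [0.5567, 0.2394, 0.1569]
tool_rot: [0.534, 0.833, 0.109, 0.093]
force: [4.0, -0.9, 4.9]
finger_gap: -0.002
```

```bash
python3 st.py
```

```text
t 28.0 tcp [0.5567 0.2394 0.1569] N 0.0863 A 0.1941 yaw 24.95 F N/A/z [ 3.7  -1.72  4.92] tilt z [ 0.271  0.083 -0.959] q [ 0.21  0.52  1.77  0.05  0.57 -0.26]
```

Call:
jog_arm(
  motion=[
    [0.04, -0.05, -0.08, -0.8, 255],
    [0.04, -0.05, -0.08, -0.8, 255],
    [0.04, -0.05, -0.08, -0.8, 255],
    [0.04, -0.05, -0.08, -0.8, 255],
    [0.04, -0.05, -0.08, -0.8, 255],
  ],
)

```text
t: 28.42
tcp_pos: [0.5619, 0.2374, 0.1565]
tool_rot: [0.565, 0.811, 0.109, 0.1]
force: [4.3, -0.1, 6.4]
finger_gap: -0.002
```

```bash
python3 st.py
```

```text
t 28.42 tcp [0.5619 0.2374 0.1565] N 0.0909 A 0.1911 yaw 20.6 F N/A/z [ 4.14 -0.96  6.42] tilt z [ 0.285  0.064 -0.956] q [ 0.22  0.52  1.77  0.    0.56 -0.14]
```

Call:
jog_arm(
  motion=[
    [0.07, -0.05, -0.04, -0.8, 255],
    [0.07, -0.05, -0.04, -0.8, 255],
    [0.07, -0.05, -0.04, -0.8, 255],
    [0.07, -0.05, -0.04, -0.8, 255],
    [0.07, -0.05, -0.04, -0.8, 255],
  ],
)

```text
t: 28.83
tcp_pos: [0.566, 0.2353, 0.1563]
tool_rot: [0.596, 0.789, 0.106, 0.105]
force: [3.3, 0.9, 6.0]
finger_gap: 0.002
```

```bash
python3 st.py
```

```text
t 28.83 tcp [0.566  0.2353 0.1563] N 0.0945 A 0.1882 yaw 16.26 F N/A/z [3.41 0.21 6.03] tilt z [ 0.292  0.042 -0.956] q [ 0.22  0.53  1.76 -0.04  0.56 -0.02]
```

Call:
jog_arm(
  motion=[
    [0.09, -0.03, 0.02, -0.7, 255],
    [0.09, -0.03, 0.02, -0.7, 255],
    [0.09, -0.03, 0.02, -0.7, 255],
    [0.09, -0.03, 0, -0.7, 255],
    [0.09, -0.03, 0, -0.6, 255],
  ],
)

```text
t: 29.25
tcp_pos: [0.5687, 0.2335, 0.156]
tool_rot: [0.621, 0.77, 0.101, 0.107]
force: [3.1, 0.3, 4.4]
finger_gap: -0.0
```

```bash
python3 st.py
```

```text
t 29.25 tcp [0.5687 0.2335 0.156 ] N 0.0968 A 0.1858 yaw 12.54 F N/A/z [ 3.05 -0.32  4.38] tilt z [ 0.289  0.022 -0.957] q [ 0.23  0.53  1.75 -0.08  0.57  0.08]
```

Call:
jog_arm(
  motion=[
    [0.1, 0.02, 0.02, 0, 255],
    [0.1, 0.02, 0.02, 0, 255],
    [0.1, 0.02, 0.02, 0, 255],
    [0.1, 0.02, 0.02, 0, 255],
    [0.1, 0.02, 0, 0, 255],
  ],
)

```text
t: 29.67
tcp_pos: [0.5715, 0.2333, 0.1551]
tool_rot: [0.622, 0.77, 0.097, 0.105]
force: [2.5, -0.6, 2.3]
finger_gap: 0.002
```

```bash
python3 st.py
```

```text
t 29.67 tcp [0.5715 0.2333 0.1551] N 0.0994 A 0.1851 yaw 12.53 F N/A/z [ 2.34 -1.1   2.33] tilt z [ 0.283  0.019 -0.959] q [ 0.23  0.54  1.73 -0.08  0.59  0.08]
```

Call:
jog_arm(
  motion=[
    [0.1, 0.02, 0, 0, 255],
    [0.1, 0.02, 0, 0, 255],
    [0.1, 0.02, 0, 0, 255],
    [0.1, 0.02, 0, 0, 255],
    [0.1, 0.02, 0, 0, 255],
  ],
)

```text
t: 30.08
tcp_pos: [0.5739, 0.2338, 0.1531]
tool_rot: [0.622, 0.77, 0.094, 0.103]
force: [1.1, 0.0, 1.8]
finger_gap: 0.002
```

```bash
python3 st.py
```

```text
t 30.08 tcp [0.5739 0.2338 0.1531] N 0.1019 A 0.1851 yaw 12.47 F N/A/z [ 1.09 -0.2   1.79] tilt z [ 0.275  0.018 -0.961] q [ 0.23  0.54  1.72 -0.08  0.6   0.08]
```

Call:
jog_arm(
  motion=[
    [0.1, 0.02, 0, 0, 255],
    [0.1, 0.02, 0, 0, 255],
    [0.1, 0.02, 0, 0, 255],
    [0.15, 0.03, 0, 0, 255],
    [0.15, 0.03, 0, 0, 255],
    [0.2, 0.04, 0, 0, 255],
    [0.3, 0.06, 0, 0, 255],
  ],
)

```text
t: 30.67
tcp_pos: [0.5794, 0.2357, 0.1491]
tool_rot: [0.623, 0.771, 0.089, 0.098]
force: [-0.3, -0.7, -0.8]
finger_gap: 0.001
```

```bash
python3 st.py
```

```text
t 30.67 tcp [0.5794 0.2357 0.1491] N 0.1077 A 0.1859 yaw 12.45 F N/A/z [-0.47 -0.61 -0.84] tilt z [ 0.261  0.015 -0.965] q [ 0.23  0.56  1.7  -0.08  0.62  0.07]
```

Call:
jog_arm(
  motion=[
    [1, 0.2, 0, 0, 255],
    [1.5, 0.3, 0.3, 0, 255],
    [1.5, 0.3, 0.5, 0, 255],
    [0.5, 0.1, 1.5, 0, 255],
    [0, 0, 3, 0, 255],
    [0, 0, 3, 0, 255],
    [0, 0, 3, 0, 255],
    [0, 0, 3, 0, 255],
    [0, 0, 1, 0, 255],
    [0, 0, 0, 0, 255],
  ],
)

```text
t: 31.5
tcp_pos: [0.6313, 0.2455, 0.3066]
tool_rot: [0.623, 0.771, 0.088, 0.096]
force: [1.1, -0.5, 0.2]
finger_gap: -0.001
```

Call:
jog_arm(
  motion=[
    [0, 3.5, 0.3, 0, 255],
    [0, 3.5, 0.3, 0, 255],
    [0, 3.5, 0.3, 0, 255],
    [0, 3.5, 0.3, 0, 255],
    [0, 3.5, 0.3, 0, 255],
    [0, 3.5, 0.3, 0, 255],
    [-1, 3.5, 0, 0, 255],
    [-1, 3, 0, 0, 255],
    [0, 0, 0, 0, 255],
    [0, 0, 0, 0, 255],
  ],
)

```text
t: 32.33
tcp_pos: [0.6112, 0.5307, 0.3132]
tool_rot: [0.626, 0.77, 0.082, 0.095]
force: [0.5, -1.0, -0.1]
finger_gap: -0.002
```

```bash
python3 st.py
python3 - <<'E'
from h import *
from station import *
r=np.load("rig.npy");mid,a,n=r[:2],r[2:4],r[4:]
d0=dict(np.load("top0.npz"));d=snapshot("top");cv2.imwrite("pics/top4.png",d["img"][:,:,::-1])
ds=snapshot("side");cv2.imwrite("pics/side4.png",ds["img"][:,:,::-1])
for nm,dd in (("before",d0),("now",d)):
  P=cloud(dd);q=P[...,:2]-mid;A=q@a;N=q@n;z=P[...,2]
  for s in(-1,1):
    for lo,hi in((.175,.195),(.21,.235)):
      k=(z>.165)&(z<.185)&(N>.03)&(N<.11)&(s*A>lo)&(s*A<hi)
      print(nm,s,lo,k.sum(),np.round([np.median(N[k]),N[k].max(),np.abs(A[k]).max()],4) if k.any() else None)
df=np.abs(d["img"].astype(int)-d0["img"]).max(-1);print("changed px",(df>40).sum())
E
```

```text
t 32.33 tcp [0.6112 0.5307 0.3132] N 0.1990 A 0.4681 yaw 12.08 F N/A/z [ 0.31 -1.12 -0.06] tilt z [ 0.249  0.008 -0.968] q [ 0.63  0.66  0.97 -0.15  1.3   0.45]
before -1 0.175 37 [0.0733 0.0785 0.1945]
before -1 0.21 40 [0.0778 0.0866 0.2262]
before 1 0.175 40 [0.0748 0.0799 0.1943]
before 1 0.21 45 [0.0797 0.0892 0.2286]
now -1 0.175 39 [0.0733 0.0785 0.1948]
now -1 0.21 40 [0.0779 0.0867 0.2264]
now 1 0.175 41 [0.0749 0.08   0.1948]
now 1 0.21 46 [0.0801 0.0887 0.2281]
changed px 3999
```

View pics/top4.png

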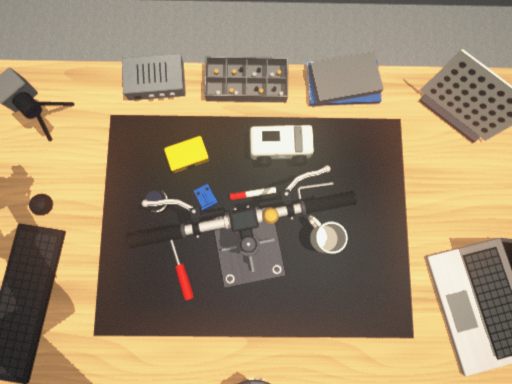

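The top view shows both levers back out, with the balls at (147,203) and (326,170). Their positions match the first picture to within 0.5 mm. The other objects are where they were and the arm is clear of everything, so I'm handing in.

```bash
python3 -c "
from station import *
print(sign_off())"
```

```text
the job is handed in; nothing more can be done
None
```

I checked the right lever first, then the left, pushing with the backs of the shut fingers on the outer face only. Each lever came up on its stop, was held there for just over two seconds, and was eased out in roughly 1–1.5 mm steps. The arm kept contact with the blade until the spring force had nearly gone.

| Lever | Push force at the stop | Time on the stop | Time at 10 N or more (estimated) |
|---|---|---|---|
| Right | about 9–13 N | about 2.5 s | about 2.2 s |
| Left | about 9–11 N | about 2.7 s | about 2.2 s |

- **Last checks:** Top-camera depth put both blades within 0.5 mm of where they started. In the top picture the bystanders looked unmoved. The wrist force was back to noise level and the arm was well clear. I handed in at about 32.5 s of the 67 s allowed.
- **Tool lean:** The tool leaned up to about 17° towards the bar during each hold. On the right lever the finger crept up the blade by about 1 cm and along it by a few millimetres. I took the lean out with quick in-and-out moves in free air before doing the left lever.
- **Force margin:** The holding force was at the low end of the 10–20 N range. It read about 9 N for the first few tenths of a second on each stop.

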